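Release and push out the battery tray of a bench balance

TASK

The batteries of the bench balance are flat. Move the specimen jar, upright, out of the way of the battery tray in the balance's side, so that the tray does not run into it; then take the orange-handled seeker from the instrument stand and with its tip press the red release sunk in the tray's lip and, keeping it down until the tray is past its half-way catch, push the tray out to its stop. Put the seeker back upright in its hole in the stand and leave everything else where it stands.

Things in the scene. Friction and masses are not known exactly. Their poses are not given: they have to be found in the camera images.
- balance: fixed light grey bench balance, 240 mm deep (its x) by 190 mm wide (its y), housing top 58 mm above the bench (keypad 65), round steel pan of 148 mm diameter centred at +25 mm in its x, top at 76 mm. Origin at bench level under the housing's centre; z up, x from the keypad front to the back. The battery tray comes out of its -y side along its -y axis, centred at -30 mm in its x.
- tray (a joint): how far the battery tray is out of the balance, m: 0 home, 0.085 fully out at its stop. Home it is locked (1 mm of play) until the release is down by more than 5 mm. If the release is let up too soon the tray catches again half-way, at 0.040; keep it down until past 0.055. The free tray slides against about 2 N and stays where it is left.
- tray_lip (a point): middle of the top face of the tray's grey lip, a block 62 mm along the balance's x, 34 mm along its y, from 10 to 36 mm above the bench, which stands out of the balance's -y side even when home and moves with the tray. Behind it comes the trough with the cells, 60 mm wide, up to 33 mm high. Axes as the balance's.
- release (a joint): red release button sunk in the tray's lip, m: 0 is up, 0.008 is fully down (straight down). Springs back when let go; 3 N at the top, 6 N fully down.
- release_top (a point): middle of the red release's top face (13.5 mm square). It lies in a square recess 17 mm wide with a 2 mm bevelled mouth in the lip's top: 10 mm below the lip's top when up (26 mm above the bench), 18 mm below when down. Recess centre 19 mm outside the balance's side when home; a pin in it pushes the tray by the recess's outer wall (6 mm thick).
- stand: fixed aluminium instrument stand, 176 mm long (its x) by 60 mm wide (its y); its plate, 8 mm thick, top 75 mm above the bench, has three round 18 mm holes at -55, 0 and +55 mm along its x, on its centre line. Origin at bench level under its middle. Each hole holds one instrument upright, hung by its collar; which is in which hole varies.
- seeker_center (a point): blunt seeker: round orange handle, 15 mm diameter, 80 mm long; below it a steel collar, 24 mm diameter, 5 mm high; below that a steel pin, 6 mm diameter, 60 mm long; 145 mm, 50 g in all. This point is on its axis, 105 mm above the tip, 45 mm above the collar's underside; 40 mm of handle lie above it. z axis from tip to handle.
- seeker_collar (a point): the seeker's axis at the underside of its collar, 60 mm above its tip: 75 mm above the bench when it hangs in the stand.
- jar_center (a point): closed specimen jar, amber with a white lid, 57 mm diameter and 88 mm high, 0.15 to 0.3 kg, on the bench in front of the tray's lip. This point is on its axis, 44 mm above its foot; z up.
- wash_bottle_center (a point): white wash bottle, 64 mm diameter, 140 mm high in the body and 210 mm over the spout (which stands out 50 mm), 100 mm above its foot. Bystander.
- petri_center (a point): two stacked glass Petri dishes, 94 mm diameter, 35 mm high in all; half-way up. Bystander.
- beaker_center (a point): glass beaker, 66 mm diameter and 80 mm high, on the balance's pan; half-way up. Bystander.
- needle_center (a point): dissecting needle with a thin dark wooden handle (10 mm diameter, top 155 mm above the bench), in another hole of the stand; on its axis, 45 mm above the stand's plate. Bystander.
- scalpel_center (a point): scalpel with a flat steel handle (10 by 5 mm, top 160 mm above the bench), in another hole of the stand; on its axis, 45 mm above the stand's plate. Bystander.
Mind the look-alikes: they are no part of the job. Of the things that look like the part that bears seeker_center, the middle-sized one is meant. What is shaped like the part that bears jar_center but purple is not meant.

How it is judged:
By the outcome, as a careful person would: the job done as asked, in the order asked, and still so for the second after the job is handed in, with the robot touching nothing.
It also fails if it takes over 67 s, if anything falls off the work surface, if the arm or the gripper's body presses on something with over 40 N, if the wrist force passes 120 N, or if a joint passes its speed limit or range.

ROBOT

A 6-joint arm with a two-finger parallel gripper is mounted at the origin on the work surface. World frame = base frame: x ahead of the robot, y to its left, z up, the work surface at z = 0. Lengths are in m, angles in rad, forces in N, time in s.
With the tool pointing down it reaches from about 0.3 to 0.875 m from the base axis. Payload 6.4 kg.
Tool frame: the origin (TCP) lies at the centre of the arm's flange, where the gripper is bolted on; the fingertips stand 173 mm ahead of it and the grasp point (between the pads) lies 155 mm ahead of it; z points along the fingers, x is the direction in which the jaws open and shut, and the axes are right-handed (so a half turn about z gives the same grasp; the last joint's range is limited). The gripper opens to 85 mm and grips with 20 to 120 N. Pads are 22 mm wide; open, the fingers measure 114 mm over their backs; the gripper's body (76 mm by 85 mm) begins 54 mm behind the grasp point. The pads swing forward as they close: fully open they stand 13 mm farther back than shut.
Start: joints at [-1.322, 0.181, 1.607, -0, 1.354, -0.206], TCP at [0.253, -0.517, 0.405] pointing down, gripper open.
Joint ranges: [-2.99, 2.99], [-0.89, 2.07], [0.3, 2.58], [-1.14, 4.28], [0, 2.63], [-3.12, 3.12]. Speed limits (rad/s): [2.57, 2.57, 3.01, 3.14, 3.14, 3.14].

INTERFACE

Orientations are given as a unit quaternion [w, x, y, z].
In Python, from bench import ctrl gives the robot as it stands. The module is installed in compiled form; this text tells all that it offers.
- The arm moves only by the tool move_arm, never from a script. Its argument "moves" is a list of rows, each an object of numbers: "gripper": the opening in per cent of the stroke, from 0 (shut) to 100 (fully open); "x", "y", "z": the shift along the tool's x, y, z in cm; "roll": the turn about the tool's z in degrees. In form: [{"gripper": .., "x": .., "y": .., "z": .., "roll": ..}, ...]. A call has 1 to 5 rows; each row shifts and turns the commanded pose from where the row before left it, along the tool's axes as they then stand; what a row does not reach is not made up. A row lasts 1/8 s, in which the tool goes at most 62.5 mm and 10.7 degrees, less where a joint would pass 70% of its speed; a pose out of reach is approached as far as the arm can. A call is refused whole if a number of a shift passes 6.25 or a number of a turn 10.7, either way. A call with a gripper value outside its range is refused whole. The fingers move at their own pace and stop on an object; the grip force is fixed at half the most. Time passes only in rows, so rows that do not move let the fingers close. It gives the time, the measured TCP pose, the force and the opening at its end, in the units of the state.
- ctrl.get_obs(): the state, without advancing time (a new reading comes with each control period).
- ctrl.camera(name): name is "scene" or "top" or "wrist"; returns a dict with "img" (400x640x3 uint8, red, green, blue), "fx", "fy", "cx", "cy" (pixels), "world_from_camera" (4x4, takes a point from camera to world coordinates); the wrist camera has in their place "tool_from_camera" (4x4, takes a point from camera to tool coordinates, whose origin is the TCP and whose axes are the tool frame's). Camera axes: x right, y up, looking along -z (the intrinsics and any distortion apply to the point x, -y, -z); pixel columns grow to the right and rows downward; lengths in m; the calibration is good to about 2 mm. A picture is of the moment at which its call begins: read the wrist's pose just before it. There is no depth.
- ctrl.hand_in(): hands the job in, once; it reports no verdict.
The state is a dict: "time_s": time; "q": joint angles; "dq": joint speeds; "joint_efforts": joint torques, N m; "eef_pos": TCP position; "eef_rot": TCP orientation; "wrist_force": force on the tool from outside, world axes, zero at the start; "torque": the same for the moment, N m; "opening": opening from 0.0 (shut) to 1.0 (fully open).
Only numpy, scipy, OpenCV 4.12 (cv2) and the standard library are available. Lean on these libraries where they do the work, as an engineer would, in place of code of your own. Each camera call takes 0.05 s, during which the arm holds its last target. There are 200 camera calls.

## Working session

There is one attempt and no reset: what is moved stays moved. The work goes in short steps, Python scripts to look and compute and a tool call to move; the robot and the scene stay as the last step left them, time stands still between calls to the robot, and variables do not carry over. Pictures are saved under pics/ and viewed, about 8 in all and at most 12, crops included, and the job is handed in when it is done.

Besides the shell and the picture viewer there is one more tool, called after ">>>" as name(argument=value, ...) on one line, values as JSON. move_arm: Moves the arm, as the interface text tells. Its arguments: {"type":"object","properties":{"moves":{"type":"array","items":{"type":"object","properties":{"gripper":{"type":"number"},"x":{"type":"number"},"y":{"type":"number"},"z":{"type":"number"},"roll":{"type":"number"}}}}},"required":["moves"]}

```bash
mkdir -p pics
cat > h.py <<'E'
import numpy as np, cv2
from bench import ctrl
from scipy.spatial.transform import Rotation as R
def snap(n,f):
    o=ctrl.get_obs(); c=ctrl.camera(n); cv2.imwrite(f'pics/{f}.png',c['img'][:,:,::-1])
    if n=='wrist':
        T=np.eye(4); w,x,y,z=o['eef_rot']; T[:3,:3]=R.from_quat([x,y,z,w]).as_matrix(); T[:3,3]=o['eef_pos']; M=T@c['tool_from_camera']
    else: M=c['world_from_camera']
    np.savez(f'pics/{f}.npz',M=M,k=[c['fx'],c['fy'],c['cx'],c['cy']]); return c
def ray(f,u,v):
    d=np.load(f'pics/{f}.npz'); fx,fy,cx,cy=d['k']; M=d['M']
    return M[:3,3], M[:3,:3]@np.array([(u-cx)/fx,-(v-cy)/fy,-1])
def atz(f,u,v,z):
    o,d=ray(f,u,v); return (o+d*(z-o[2])/d[2]).round(4)
def proj(f,p):
    d=np.load(f'pics/{f}.npz'); fx,fy,cx,cy=d['k']; M=d['M']
    q=M[:3,:3].T@(np.array(p)-M[:3,3]); return (fx*q[0]/-q[2]+cx, cy-fy*q[1]/-q[2])
def tri(obs):
    A=0;b=0
    for f,u,v in obs:
        o,d=ray(f,u,v); d=d/np.linalg.norm(d); P=np.eye(3)-np.outer(d,d); A=A+P; b=b+P@o
    return np.linalg.solve(A,b).round(4)
def st():
    o=ctrl.get_obs(); print({k:np.round(o[k],3).tolist() for k in('time_s','eef_pos','eef_rot','wrist_force','opening','q')})
E
python3 - <<'E'
from h import *
for n in('scene','top'):
    c=snap(n,n); print(n,[k for k in c if k!='img'],c['fx'],np.round(np.load(f'pics/{n}.npz')['M'],3).tolist())
    im=cv2.imread(f'pics/{n}.png'); cv2.imwrite(f'pics/{n}b.png',cv2.resize(im,(800,500),interpolation=cv2.INTER_CUBIC))
st()
E
```

```text
scene ['fx', 'fy', 'cx', 'cy', 'world_from_camera'] 505.09350980135946 [[0.16, -0.782, 0.602, 1.145], [0.987, 0.137, -0.084, -0.162], [-0.017, 0.608, 0.794, 0.871], [0.0, 0.0, 0.0, 1.0]]
top ['fx', 'fy', 'cx', 'cy', 'world_from_camera'] 375.41243775141714 [[0.046, 0.978, -0.203, 0.409], [-0.999, 0.046, -0.004, -0.086], [0.005, 0.203, 0.979, 0.889], [0.0, 0.0, 0.0, 1.0]]
{'time_s': 0.1, 'eef_pos': [0.253, -0.516, 0.404], 'eef_rot': [-0.001, 0.848, -0.529, -0.001], 'wrist_force': [-0.518, -0.705, -0.465], 'opening': 1.002, 'q': [-1.322, 0.181, 1.608, -0.0, 1.354, -0.206]}
```

View pics/sceneb.png

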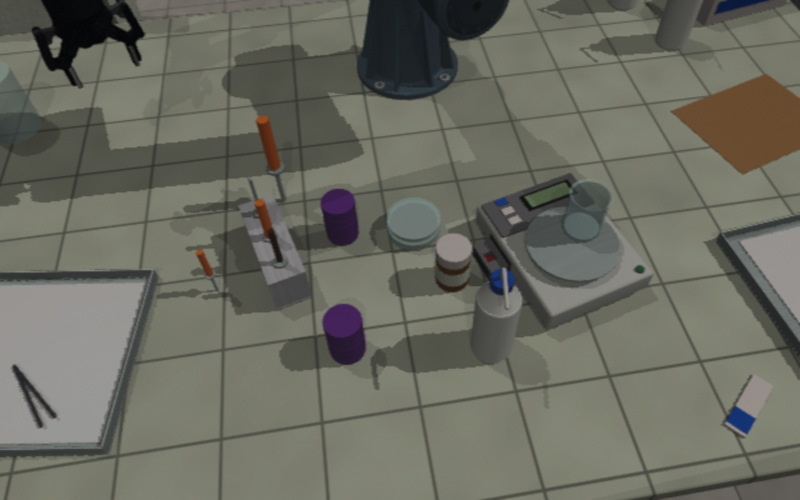

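View pics/topb.png

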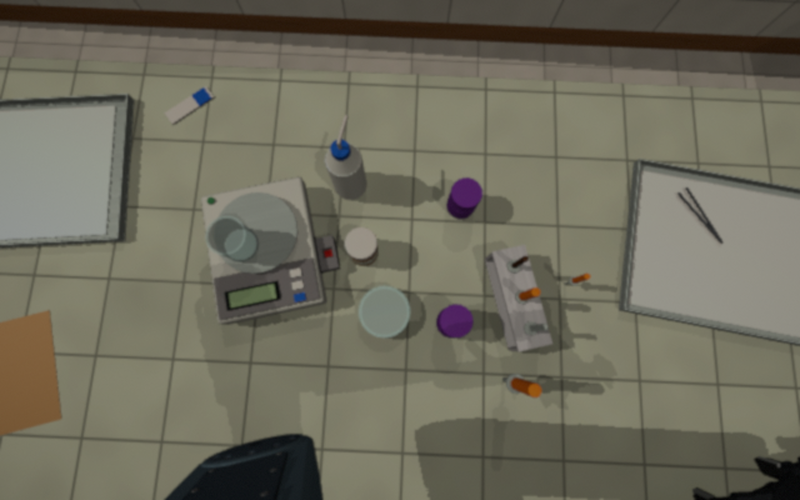

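Run:
```python
from h import *
im=cv2.imread('pics/top.png')
a=cv2.resize(im[130:290,155:315],(600,600),interpolation=cv2.INTER_CUBIC)
b=cv2.resize(im[190:330,340:480],(600,600),interpolation=cv2.INTER_CUBIC)
cv2.imwrite('pics/ca.png',a);cv2.imwrite('pics/cb.png',b)
t=lambda u,v,z:atz('top',u/1.25,v/1.25,z)
for n,u,v,z in [('bal',203,193,.058),('bal',302,179,.058),('bal',323,303,.065),('bal',219,321,.065),('red',328,253,.026),('jarlid',361,243,.088),('wash cap',340,150,.17),('petri',385,312,.035),('purp1',466,190,.088),('purp2',456,321,.088),('st',490,254,.075),('st',524,248,.075),('st',551,346,.075),('st',517,352,.075),('seektop',536,293,.155)]: print(n,t(u,v,z))
s=lambda u,v,z:atz('scene',u/1.25,v/1.25,z)
print('jar',s(453,245,.088),'seek',s(262,205,.155),'purp',s(338,200,.088),s(344,319,.088), 'wash', s(492,345,0.01))
```

```text
bal [0.658  0.2808 0.058 ]
bal [0.6938 0.1008 0.058 ]
bal [0.4663 0.0428 0.065 ]
bal [0.4271 0.22   0.065 ]
red [0.5622 0.0469 0.026 ]
jarlid [ 0.5715 -0.0188  0.088 ]
wash cap [0.7079 0.0181 0.17  ]
petri [ 0.4575 -0.0654  0.035 ]
purp1 [ 0.6768 -0.2001  0.088 ]
purp2 [ 0.4449 -0.187   0.088 ]
st [ 0.565  -0.2462  0.075 ]
st [ 0.5787 -0.3064  0.075 ]
st [ 0.4111 -0.3507  0.075 ]
st [ 0.3985 -0.2929  0.075 ]
seektop [ 0.4909 -0.3029  0.155 ]
jar [ 0.5664 -0.0153  0.088 ] seek [ 0.4922 -0.2954  0.155 ] purp [ 0.4421 -0.1835  0.088 ] [ 0.6699 -0.1955  0.088 ] wash [0.7066 0.0195 0.01  ]
```

View pics/ca.png

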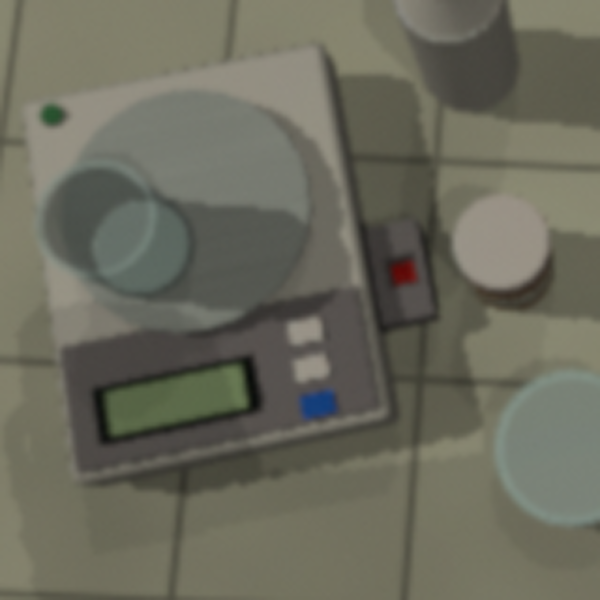

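View pics/cb.png

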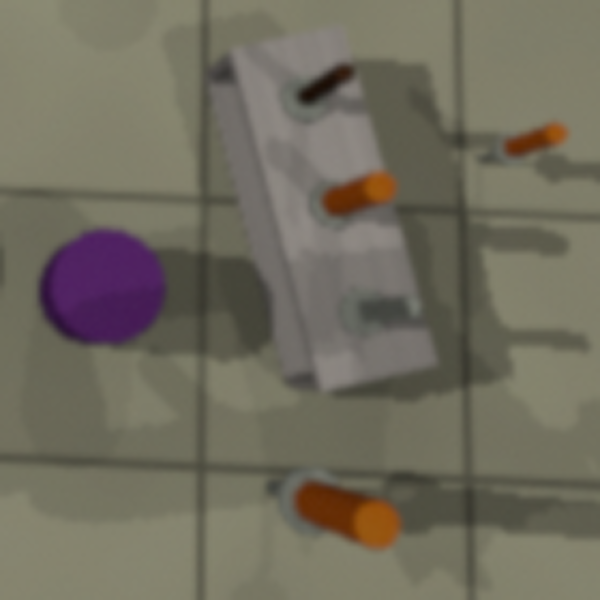

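```bash
cat >> h.py <<'E'
def plan(x,y,z=None,ang=None):
    o=ctrl.get_obs(); w,a,b,c=o['eef_rot']; M=R.from_quat([a,b,c,w]).as_matrix(); p=np.array(o['eef_pos'])
    cur=np.degrees(np.arctan2(M[1,0],M[0,0])); d=np.array([x,y,p[2] if z is None else z])-p
    print('ang',cur.round(2),'tilt',np.round(M[:,2],3).tolist(),'pos',p.round(4),'F',np.round(o['wrist_force'],1),'open',round(o['opening'],3),'t',o['time_s'])
    print('cm in tool axes',(M.T@d*100).round(2), 'roll' ,None if ang is None else round(cur-ang,1))
E
python3 - <<'E'
from h import *
A=lambda u,v,z:atz('top',155+u/3.75,130+v/3.75,z)
B=lambda u,v,z:atz('top',340+u*14/60,190+v*14/60,z)
print('TL,TR',A(27,105,.058),A(322,45,.058),'BL,BR',A(78,475,.058),A(390,412,.058))
print('red',A(403,272,.026),'beaker',A(140,245,.08),'lip corners',[A(*p,.036) for p in[(415,222),(437,316)]],'petri',A(572,447,.035),'jar',A(502,243,.088))
print('stand',[B(*p,.075) for p in[(232,48),(343,27),(437,363),(322,392)]])
print('seek collar',B(337,203,.08),'top',B(378,187,.16),'needle',B(305,97,.08),'scalp',B(360,312,.08))
print('big foot',B(310,503,.0),'small',B(500,155,0))
print('big top',tri([('top',340+378*14/60,190+525*14/60),('scene',264/1.25,120/1.25)]))
print('seek top',tri([('top',340+378*14/60,190+187*14/60),('scene',262/1.25,204/1.25)]))
E
```

```text
TL,TR [0.6494 0.2801 0.058 ] [0.6966 0.1028 0.058 ] BL,BR [0.4276 0.2214 0.058 ] [0.4724 0.043  0.058 ]
red [0.5619 0.0467 0.026 ] beaker [0.5611 0.1933 0.08  ] lip corners [array([0.5919, 0.0401, 0.036 ]), array([0.5338, 0.0223, 0.036 ])] petri [ 0.4583 -0.0643  0.035 ] jar [ 0.5706 -0.019   0.088 ]
stand [array([ 0.5698, -0.2509,  0.075 ]), array([ 0.5835, -0.3083,  0.075 ]), array([ 0.4155, -0.3533,  0.075 ]), array([ 0.3989, -0.2962,  0.075 ])]
seek collar [ 0.4919 -0.3031  0.08  ] top [ 0.4918 -0.3003  0.16  ] needle [ 0.5451 -0.2872  0.08  ] scalp [ 0.4385 -0.314   0.08  ]
big foot [ 0.3401 -0.3087  0.    ] small [ 0.531  -0.4153  0.    ]
big top [ 0.3481 -0.2846  0.196 ]
seek top [ 0.4922 -0.2977  0.1583]
```

>>> move_arm(moves=[{"z": -1, "roll": -10.7}, {"z": -1, "roll": -10.7}, {"z": -1, "roll": -10.7}, {"z": -1, "roll": -10.7}, {"z": -1, "roll": -10.7}])

```text
validation failed for argument at $.mo...
```

>>> move_arm(moves=[{"roll": -10.7}, {"roll": -10.7}, {}, {}, {}])

```text
validation failed for argument at $.mo...
```

Run:
```python
from h import *
plan(.52,-.06,.40,11.3)
```

```text
ang -63.94 tilt [-0.0, 0.002, -1.0] pos [ 0.2525 -0.5163  0.4039] F [-0.5 -0.7 -0.5] open 1.002 t 0.1
cm in tool axes [-29.24 -44.07   0.45] roll -75.2
```

>>> move_arm(moves=[{"gripper": 100, "x": 0, "y": 0, "z": -1, "roll": -10.7}, {"gripper": 100, "x": 0, "y": 0, "z": -1, "roll": -10.7}, {"gripper": 100, "x": 0, "y": 0, "z": -1, "roll": -10.7}, {"gripper": 100, "x": 0, "y": 0, "z": -1, "roll": -10.7}, {"gripper": 100, "x": 0, "y": 0, "z": -1, "roll": -10.7}])

```text
time_s: 0.72
eef_pos: [0.2526, -0.5164, 0.4544]
eef_rot: [-0.0, 0.996, -0.088, -0.0]
wrist_force: [0.3, -0.0, 1.1]
opening: 1.0
```

>>> move_arm(moves=[{"gripper": 100, "x": 0, "y": 0, "z": 0, "roll": -10.7}, {"gripper": 100, "x": 0, "y": 0, "z": 0, "roll": -10.7}, {"gripper": 100, "x": 0, "y": 0, "z": 0, "roll": -4}])

```text
time_s: 1.1
eef_pos: [0.2526, -0.5164, 0.4542]
eef_rot: [-0.001, 0.991, 0.132, -0.0]
wrist_force: [0.5, -0.2, -0.1]
opening: 1.002
```

Run:
```python
from h import *
plan(.52,-.06,.40,14.7)
```

```text
ang 15.16 tilt [-0.0, 0.001, -1.0] pos [ 0.2526 -0.5164  0.4542] F [ 0.5 -0.2 -0.1] open 1.002 t 1.1
cm in tool axes [ 37.75 -37.05   5.45] roll 0.5
```

>>> move_arm(moves=[{"gripper": 100, "x": 3.8, "y": -3.7, "z": 0, "roll": 0.5}, {"gripper": 100, "x": 3.8, "y": -3.7, "z": 0, "roll": 0}, {"gripper": 100, "x": 3.8, "y": -3.7, "z": 0, "roll": 0}, {"gripper": 100, "x": 3.8, "y": -3.7, "z": 0, "roll": 0}, {"gripper": 100, "x": 3.8, "y": -3.7, "z": 0, "roll": 0}])

```text
time_s: 1.72
eef_pos: [0.3905, -0.2881, 0.4544]
eef_rot: [-0.0, 0.992, 0.126, -0.0]
wrist_force: [0.4, -0.6, -0.1]
opening: 1.004
```

>>> move_arm(moves=[{"gripper": 100, "x": 3.7, "y": -3.7, "z": 0, "roll": 0}, {"gripper": 100, "x": 3.7, "y": -3.7, "z": 0, "roll": 0}, {"gripper": 100, "x": 3.7, "y": -3.7, "z": 1, "roll": 0}, {"gripper": 100, "x": 3.7, "y": -3.7, "z": 2, "roll": 0}, {"gripper": 100, "x": 3.7, "y": -3.7, "z": 2.4, "roll": 0}])

```text
time_s: 2.35
eef_pos: [0.5236, -0.0628, 0.4004]
eef_rot: [0.0, 0.992, 0.126, 0.0]
wrist_force: [0.2, -0.3, -0.4]
opening: 0.998
```

Run:
```python
from h import *
plan(.5695,-.0175,.22,14.7)
snap('wrist','w1'); M=np.load('pics/w1.npz')['M']; print(M.round(3).tolist())
print([np.round(proj('w1',p),1) for p in[(.562,.047,.026),(.57,-.018,.088)]])
cv2.imwrite('pics/w1b.png',cv2.resize(cv2.imread('pics/w1.png'),(800,500),interpolation=cv2.INTER_CUBIC))
```

```text
ang 14.46 tilt [0.001, -0.0, -1.0] pos [ 0.5236 -0.0628  0.4004] F [ 0.2 -0.3 -0.4] open 0.998 t 2.35
cm in tool axes [ 5.56 -3.25 18.04] roll -0.2
[[0.968, -0.238, -0.08, 0.503], [0.251, 0.918, 0.308, 0.015], [0.0, -0.318, 0.948, 0.369], [0.0, 0.0, 0.0, 1.0]]
[array([389.9,  63.3]), array([388.9, 145.8])]
```

View pics/w1b.png

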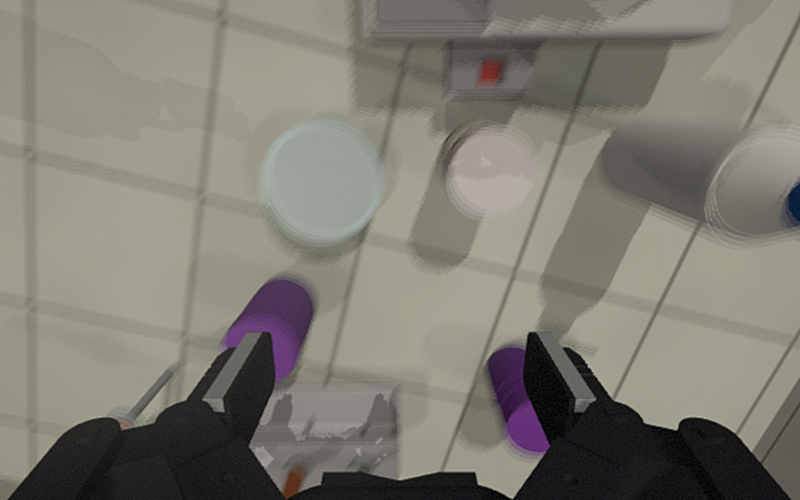

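Run:
```python
from h import *
print('jar',atz('w1',491/1.25,171/1.25,.088),'red',atz('w1',490/1.25,72/1.25,.026))
print('petri',atz('w1',322/1.25,183/1.25,.035))
a,b=atz('w1',370/1.25,40/1.25,.058),atz('w1',720/1.25,38/1.25,.058); print(np.degrees(np.arctan2(*(b-a)[[1,0]])))
plan(.570,-.014,.22,14.7)
```

```text
jar [ 0.5707 -0.0104  0.088 ] red [0.5623 0.0521 0.026 ]
petri [ 0.4609 -0.0564  0.035 ]
14.810629718650155
ang 14.62 tilt [-0.003, 0.005, -1.0] pos [ 0.5243 -0.058   0.3964] F [-2.4  4.2 -2.5] open 1.001 t 2.4
cm in tool axes [ 5.56 -3.   17.65] roll -0.1
```

>>> move_arm(moves=[{"gripper": 100, "x": 2.8, "y": -1.5, "z": 2, "roll": 0}, {"gripper": 100, "x": 2.8, "y": -1.5, "z": 3, "roll": 0}, {"gripper": 100, "x": 0, "y": 0, "z": 4, "roll": 0}, {"gripper": 100, "x": 0, "y": 0, "z": 3, "roll": 0}, {"gripper": 100, "x": 0, "y": 0, "z": 0, "roll": 0}])

```text
time_s: 3.02
eef_pos: [0.5683, -0.021, 0.2777]
eef_rot: [-0.001, 0.992, 0.126, -0.003]
wrist_force: [0.0, -0.2, 1.0]
opening: 1.0
```

Run:
```python
from h import *
plan(.570,-.015,.22,14.7)
snap('wrist','w2'); print([np.round(np.array(proj('w2',p))*1.25,1) for p in[(.562,.047,.026),(.57,-.016,.088)]])
cv2.imwrite('pics/w2b.png',cv2.resize(cv2.imread('pics/w2.png'),(800,500),interpolation=cv2.INTER_CUBIC))
```

```text
ang 14.46 tilt [-0.007, 0.002, -1.0] pos [ 0.5683 -0.021   0.2777] F [ 0.  -0.2  1. ] open 1.0 t 3.025
cm in tool axes [ 0.35 -0.52  5.76] roll -0.2
[array([425.3, 133.1]), array([410., 306.])]
```

View pics/w2b.png

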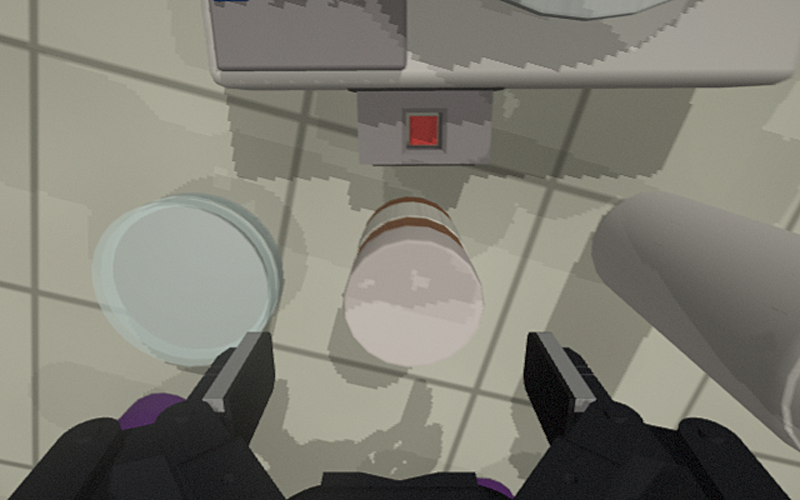

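Run:
```python
from h import *
f=lambda u,v,z:atz('w2',u/1.25,v/1.25,z)
j=f(414,302,.088); print('jar',j,'red',f(424.5,130,.026),'mouth',f(424,131,.036),'lip',f(359.5,165,.036),f(491.5,165,.036))
plan(j[0],j[1],.22,14.7)
```

```text
jar [ 0.5711 -0.0139  0.088 ] red [0.5613 0.0483 0.026 ] mouth [0.5605 0.0482 0.036 ] lip [0.535  0.0254 0.036 ] [0.5958 0.0412 0.036 ]
ang 14.46 tilt [-0.003, 0.001, -1.0] pos [ 0.5693 -0.0213  0.2798] F [ 0.4 -0.2  2.1] open 0.996 t 3.075
cm in tool axes [ 0.38 -0.66  5.98] roll -0.2
```

>>> move_arm(moves=[{"gripper": 100, "x": 0.4, "y": -0.6, "z": 3, "roll": 0}, {"gripper": 100, "x": 0, "y": 0, "z": 2.9, "roll": 0}, {"gripper": 100, "x": 0, "y": 0, "z": 0, "roll": 0}, {"gripper": 0, "x": 0, "y": 0, "z": 0, "roll": 0}, {"gripper": 0, "x": 0, "y": 0, "z": 0, "roll": 0}])

```text
time_s: 3.7
eef_pos: [0.573, -0.0149, 0.2242]
eef_rot: [0.001, 0.992, 0.126, 0.001]
wrist_force: [-2.7, -0.8, 4.7]
opening: 0.653
```

>>> move_arm(moves=[{"gripper": 0, "x": 0, "y": 0, "z": 0, "roll": 0}, {"gripper": 0, "x": 0, "y": 0, "z": 0, "roll": 0}, {"gripper": 0, "x": 0, "y": 0, "z": 0, "roll": 0}, {"gripper": 0, "x": 0, "y": 0, "z": 0, "roll": 0}])

```text
time_s: 4.2
eef_pos: [0.5729, -0.0149, 0.2242]
eef_rot: [0.001, 0.992, 0.126, 0.002]
wrist_force: [-2.9, 0.1, 6.0]
opening: 0.655
```

Run:
```python
from h import *
plan(.59,-.135,.24,14.7)
```

```text
ang 14.46 tilt [0.003, -0.001, -1.0] pos [ 0.5729 -0.0149  0.2242] F [-2.9  0.1  6. ] open 0.655 t 4.2
cm in tool axes [-1.34 12.05 -1.57] roll -0.2
```

>>> move_arm(moves=[{"gripper": 0, "x": 0, "y": 0, "z": -1, "roll": 0}, {"gripper": 0, "x": 0, "y": 1.5, "z": -1, "roll": 0}, {"gripper": 0, "x": -0.3, "y": 3.5, "z": 0, "roll": 0}, {"gripper": 0, "x": -0.7, "y": 4, "z": 0, "roll": 0}, {"gripper": 0, "x": -0.3, "y": 3, "z": 0, "roll": 0}])

```text
time_s: 4.82
eef_pos: [0.5897, -0.1366, 0.2427]
eef_rot: [0.001, 0.992, 0.125, 0.0]
wrist_force: [0.8, 0.4, -2.9]
opening: 0.656
```

>>> move_arm(moves=[{"gripper": 0, "x": 0, "y": 0, "z": 0, "roll": 0}, {"gripper": 0, "x": 0, "y": 0, "z": 1, "roll": 0}, {"gripper": 0, "x": 0, "y": 0, "z": 0.5, "roll": 0}, {"gripper": 0, "x": 0, "y": 0, "z": 0.4, "roll": 0}, {"gripper": 0, "x": 0, "y": 0, "z": 0, "roll": 0}])

```text
time_s: 5.45
eef_pos: [0.5894, -0.1333, 0.2243]
eef_rot: [0.0, 0.992, 0.127, -0.001]
wrist_force: [-7.2, 0.8, 12.3]
opening: 0.652
```

Run:
```python
from h import *
plan(.59,-.135,.224,14.7)
```

```text
ang 14.55 tilt [-0.001, -0.0, -1.0] pos [ 0.5894 -0.1333  0.2243] F [-7.2  0.8 12.3] open 0.652 t 5.45
cm in tool axes [0.01 0.18 0.03] roll -0.1
```

>>> move_arm(moves=[{"gripper": 100, "x": 0, "y": 0, "z": 0, "roll": 0}, {"gripper": 100, "x": 0, "y": 0, "z": 0, "roll": 0}, {"gripper": 100, "x": 0, "y": 0, "z": 0, "roll": 0}, {"gripper": 100, "x": 0, "y": 0, "z": -1, "roll": 0}, {"gripper": 100, "x": 0, "y": 0, "z": -4, "roll": 0}])

```text
time_s: 6.08
eef_pos: [0.5883, -0.1336, 0.271]
eef_rot: [-0.001, 0.992, 0.126, -0.002]
wrist_force: [0.5, -0.1, 0.6]
opening: 1.002
```

>>> move_arm(moves=[{"gripper": 100, "x": 0, "y": 0, "z": -5, "roll": 0}, {"gripper": 100, "x": 0, "y": 0, "z": -4, "roll": 10.7}, {"gripper": 100, "x": 0, "y": 0, "z": -2, "roll": 10.7}, {"gripper": 60, "x": 0, "y": 0, "z": 0, "roll": 10.7}, {"gripper": 60, "x": 0, "y": 0, "z": 0, "roll": 10.7}])

```text
time_s: 6.7
eef_pos: [0.5895, -0.134, 0.384]
eef_rot: [0.0, 0.969, -0.248, 0.001]
wrist_force: [-0.5, 0.6, -1.2]
opening: 0.615
```

>>> move_arm(moves=[{"gripper": 60, "x": 0, "y": 0, "z": 0, "roll": 10.7}, {"gripper": 60, "x": 0, "y": 0, "z": 0, "roll": 10.7}, {"gripper": 60, "x": 0, "y": 0, "z": 0, "roll": 10.7}, {"gripper": 60, "x": 0, "y": 0, "z": 0, "roll": 10.7}, {"gripper": 60, "x": 0, "y": 0, "z": 0, "roll": 4}])

```text
time_s: 7.32
eef_pos: [0.5894, -0.134, 0.3834]
eef_rot: [-0.0, 0.791, -0.611, 0.0]
wrist_force: [-0.1, -0.4, 0.1]
opening: 0.596
```

Run:
```python
from h import *
plan(.492,-.30,.36,-75.1)
```

```text
ang -75.35 tilt [0.001, -0.0, -1.0] pos [ 0.5894 -0.134   0.3834] F [-0.1 -0.4  0.1] open 0.596 t 7.325
cm in tool axes [13.59 13.63  2.34] roll -0.2
```

>>> move_arm(moves=[{"gripper": 60, "x": 3.4, "y": 1.5, "z": 0, "roll": 0}, {"gripper": 60, "x": 3.4, "y": 2, "z": 0, "roll": 0}, {"gripper": 60, "x": 3.4, "y": 2, "z": 0, "roll": 0}, {"gripper": 60, "x": 3.4, "y": 2, "z": 0, "roll": 0}, {"gripper": 60, "x": 0, "y": 0, "z": 0, "roll": 0}])

```text
time_s: 7.95
eef_pos: [0.5509, -0.2873, 0.3833]
eef_rot: [0.0, 0.791, -0.611, 0.001]
wrist_force: [-0.1, 1.4, -0.4]
opening: 0.595
```

>>> move_arm(moves=[{"gripper": 60, "x": 0, "y": 0, "z": 0, "roll": 0}, {"gripper": 60, "x": 0, "y": 0, "z": 0, "roll": 0}])

```text
time_s: 8.2
eef_pos: [0.5521, -0.2836, 0.3829]
eef_rot: [-0.0, 0.793, -0.609, -0.0]
wrist_force: [-0.7, -0.0, -0.2]
opening: 0.599
```

Run:
```python
from h import *
plan(.492,-.30,.28,-75.1)
snap('wrist','w3'); print([np.round(np.array(proj('w3',p))*1.25,1) for p in[(.492,-.3,.16),(.492,-.3,.08)]])
cv2.imwrite('pics/w3b.png',cv2.resize(cv2.imread('pics/w3.png'),(800,500),interpolation=cv2.INTER_CUBIC))
```

```text
ang -75.07 tilt [0.0, 0.0, -1.0] pos [ 0.5521 -0.2836  0.3829] F [-0.7 -0.  -0.2] open 0.599 t 8.2
cm in tool axes [ 0.03  6.23 10.29] roll 0.0
[array([398. , 393.4]), array([398. , 320.5])]
```

View pics/w3b.png

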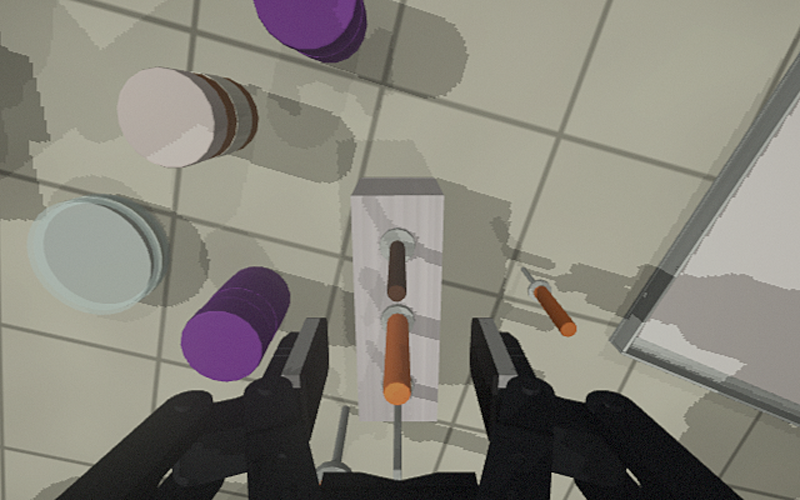

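>>> move_arm(moves=[{"gripper": 60, "x": 0, "y": 3.1, "z": 0, "roll": 0}, {"gripper": 60, "x": 0, "y": 3.1, "z": 0, "roll": 0}, {"gripper": 60, "x": 0, "y": 0, "z": 3, "roll": 0}, {"gripper": 60, "x": 0, "y": 0, "z": 3, "roll": 0}, {"gripper": 60, "x": 0, "y": 0, "z": 0, "roll": 0}])

```text
time_s: 8.88
eef_pos: [0.4914, -0.2992, 0.3204]
eef_rot: [-0.0, 0.793, -0.609, -0.003]
wrist_force: [0.3, 0.6, 0.1]
opening: 0.598
```

Run:
```python
from h import *
plan(.492,-.30,.28,-75.1)
```

```text
ang -75.08 tilt [-0.004, 0.004, -1.0] pos [ 0.4914 -0.2992  0.3204] F [0.3 0.6 0.1] open 0.598 t 8.875
cm in tool axes [ 0.11 -0.05  4.04] roll 0.0
```

>>> move_arm(moves=[{"gripper": 60, "x": 0, "y": 0, "z": 2, "roll": 0}, {"gripper": 60, "x": 0, "y": 0, "z": 2, "roll": 0}, {"gripper": 60, "x": 0, "y": 0, "z": 0, "roll": 0}, {"gripper": 60, "x": 0, "y": 0, "z": 0, "roll": 0}, {"gripper": 30, "x": 0, "y": 0, "z": 0, "roll": 0}])

```text
time_s: 9.5
eef_pos: [0.4924, -0.3009, 0.2842]
eef_rot: [0.0, 0.793, -0.61, 0.001]
wrist_force: [0.5, 0.9, 0.4]
opening: 0.4
```

>>> move_arm(moves=[{"gripper": 0, "x": 0, "y": 0, "z": 0, "roll": 0}, {"gripper": 0, "x": 0, "y": 0, "z": 0, "roll": 0}, {"gripper": 0, "x": 0, "y": 0, "z": 0, "roll": 0}, {"gripper": 0, "x": 0, "y": 0, "z": 0, "roll": 0}, {"gripper": 0, "x": 0, "y": 0, "z": 0, "roll": 0}])

```text
time_s: 10.12
eef_pos: [0.4921, -0.3007, 0.2833]
eef_rot: [0.0, 0.793, -0.61, 0.0]
wrist_force: [-0.1, -0.1, 5.8]
opening: 0.157
```

Run:
```python
from h import *
plan(.5612,.048,.4,-75.3)
```

```text
ang -75.14 tilt [0.001, -0.001, -1.0] pos [ 0.4921 -0.3007  0.2833] F [-0.1 -0.1  5.8] open 0.157 t 10.125
cm in tool axes [-31.93 -15.63 -11.69] roll 0.2
```

>>> move_arm(moves=[{"gripper": 0, "x": 0, "y": 0, "z": -2, "roll": 0}, {"gripper": 0, "x": 0, "y": 0, "z": -4, "roll": 0}, {"gripper": 0, "x": 0, "y": 0, "z": -4, "roll": 0}, {"gripper": 0, "x": -2, "y": -1, "z": 0, "roll": 0}, {"gripper": 0, "x": -4.5, "y": -2, "z": 0, "roll": 0}])

```text
time_s: 10.75
eef_pos: [0.5039, -0.23, 0.3818]
eef_rot: [0.0, 0.792, -0.611, -0.0]
wrist_force: [-0.4, 1.1, 0.2]
opening: 0.161
```

>>> move_arm(moves=[{"gripper": 0, "x": -5, "y": -2.5, "z": 0, "roll": 0}, {"gripper": 0, "x": -5, "y": -2.5, "z": 0, "roll": 0}, {"gripper": 0, "x": -5, "y": -2.5, "z": 0, "roll": 0}, {"gripper": 0, "x": -5, "y": -2.5, "z": 0, "roll": 0}, {"gripper": 0, "x": -3, "y": -1.5, "z": 0, "roll": 0}])

```text
time_s: 11.38
eef_pos: [0.5557, 0.0251, 0.3808]
eef_rot: [0.0, 0.793, -0.609, -0.001]
wrist_force: [0.7, 0.4, 0.4]
opening: 0.155
```

>>> move_arm(moves=[{"gripper": 0, "x": -2.4, "y": -1.1, "z": 0, "roll": 0}, {"gripper": 0, "x": 0, "y": 0, "z": 0, "roll": 0}, {"gripper": 0, "x": 0, "y": 0, "z": 0, "roll": 0}, {"gripper": 0, "x": 0, "y": 0, "z": 0, "roll": 0}])

```text
time_s: 11.88
eef_pos: [0.5607, 0.047, 0.3822]
eef_rot: [0.0, 0.792, -0.61, -0.0]
wrist_force: [0.1, -0.2, -0.5]
opening: 0.158
```

Run:
```python
from h import *
plan(.5612,.048,.326,-75.3)
```

```text
ang -75.21 tilt [-0.001, -0.0, -1.0] pos [0.5607 0.047  0.3822] F [ 0.1 -0.2 -0.5] open 0.158 t 11.875
cm in tool axes [-0.09 -0.08  5.62] roll 0.1
```

Lower to a tip height of about 48 mm and look.

>>> move_arm(moves=[{"gripper": 0, "x": -0.1, "y": -0.1, "z": 2.5, "roll": 0}, {"gripper": 0, "x": 0, "y": 0, "z": 2.5, "roll": 0}, {"gripper": 0, "x": 0, "y": 0, "z": 1, "roll": 0}, {"gripper": 0, "x": 0, "y": 0, "z": 0, "roll": 0}, {"gripper": 0, "x": 0, "y": 0, "z": 0, "roll": 0}])

```text
time_s: 12.5
eef_pos: [0.5621, 0.0487, 0.3238]
eef_rot: [-0.0, 0.792, -0.61, 0.001]
wrist_force: [0.4, 0.1, -0.7]
opening: 0.159
```

Run:
```python
from h import *
plan(.5612,.048,.286,-75.3)
c=snap('wrist','w4'); p=ctrl.get_obs()['eef_pos']
t=(p[0],p[1],p[2]-.2833+.015); print([np.round(proj('w4',q),1) for q in[t,(.5612,.048,.026),(.5612,.048,.036)]])
snap('scene','s4'); print([np.round(proj('s4',q),1) for q in[t,(.5612,.048,.036)]])
a=cv2.imread('pics/w4.png'); b=cv2.imread('pics/s4.png')
u,v=map(int,proj('s4',t)); cv2.imwrite('pics/m4.png',np.vstack([cv2.resize(a,(480,300)),cv2.resize(b[v-35:v+40,u-60:u+60],(480,300),interpolation=cv2.INTER_CUBIC)])); print(u-60,v-35)
```

```text
ang -75.16 tilt [0.002, -0.0, -1.0] pos [0.5621 0.0487 0.3238] F [ 0.4  0.1 -0.7] open 0.159 t 12.5
cm in tool axes [0.04 0.11 3.78] roll 0.1
[array([317.6, 201.7]), array([318.3, 190.9]), array([318.3, 194.7])]
[array([392.7, 199.7]), array([391.4, 205.2])]
332 164
```

View pics/m4.png

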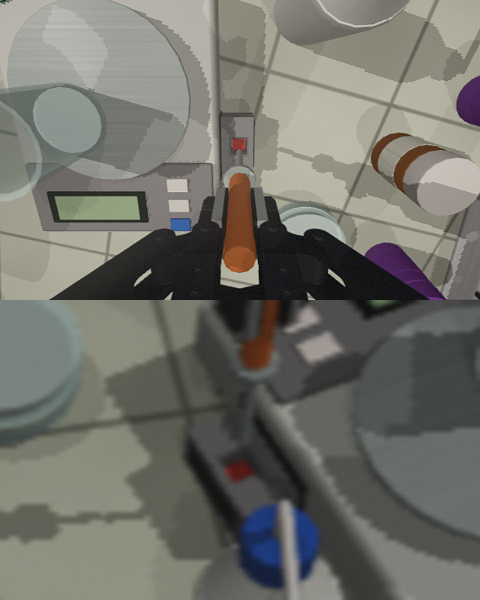

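>>> move_arm(moves=[{"gripper": 0, "x": 0, "y": 0.1, "z": 1.2, "roll": 0}, {"gripper": 0, "x": 0, "y": 0, "z": 1, "roll": 0}, {"gripper": 0, "x": 0, "y": 0, "z": 0.5, "roll": 0}, {"gripper": 0, "x": 0, "y": 0, "z": 0, "roll": 0}])

```text
time_s: 13.1
eef_pos: [0.5605, 0.0487, 0.2951]
eef_rot: [0.0, 0.793, -0.61, -0.0]
wrist_force: [0.3, -0.3, -0.4]
opening: 0.162
```

>>> move_arm(moves=[{"gripper": 0, "x": 0, "y": 0, "z": 0.4, "roll": 0}, {"gripper": 0, "x": 0, "y": 0, "z": 0.4, "roll": 0}, {"gripper": 0, "x": 0, "y": 0, "z": 0.3, "roll": 0}, {"gripper": 0, "x": 0, "y": 0, "z": 0, "roll": 0}])

```text
time_s: 13.6
eef_pos: [0.5612, 0.0487, 0.286]
eef_rot: [-0.001, 0.793, -0.61, 0.001]
wrist_force: [-1.4, 0.6, 9.3]
opening: 0.157
```

Run:
```python
from h import *
plan(.5612,.048,.286,-75.3)
```

```text
ang -75.14 tilt [0.002, -0.0, -1.0] pos [0.5612 0.0487 0.286 ] F [-1.4  0.6  9.3] open 0.157 t 13.6
cm in tool axes [ 0.06  0.02 -0.  ] roll 0.2
```

>>> move_arm(moves=[{"gripper": 0, "x": 0.6, "y": 0, "z": -0.05, "roll": 0}, {"gripper": 0, "x": 0.8, "y": 0, "z": 0, "roll": 0}, {"gripper": 0, "x": 1, "y": 0, "z": 0, "roll": 0}, {"gripper": 0, "x": 1, "y": 0, "z": 0, "roll": 0}, {"gripper": 0, "x": 1, "y": 0, "z": 0, "roll": 0}])

```text
time_s: 14.22
eef_pos: [0.5722, 0.0062, 0.286]
eef_rot: [-0.001, 0.793, -0.61, 0.0]
wrist_force: [-1.6, 1.1, 7.0]
opening: 0.163
```

Run:
```python
from h import *
plan(.5612+.0925*.254,.048-.0925*.967,.286,-75.3)
```

```text
ang -75.14 tilt [0.001, 0.001, -1.0] pos [0.5722 0.0062 0.286 ] F [-1.6  1.1  7. ] open 0.163 t 14.225
cm in tool axes [4.93 0.02 0.  ] roll 0.2
```

>>> move_arm(moves=[{"gripper": 0, "x": 1, "y": 0, "z": 0, "roll": 0}, {"gripper": 0, "x": 1, "y": 0, "z": 0, "roll": 0}, {"gripper": 0, "x": 1, "y": 0, "z": 0, "roll": 0}, {"gripper": 0, "x": 1, "y": 0, "z": 0, "roll": 0}, {"gripper": 0, "x": 0, "y": 0, "z": 0, "roll": 0}])

```text
time_s: 14.85
eef_pos: [0.5827, -0.0333, 0.2861]
eef_rot: [-0.0, 0.792, -0.61, 0.001]
wrist_force: [-1.0, -0.7, 6.3]
opening: 0.156
```

>>> move_arm(moves=[{"gripper": 0, "x": 0.3, "y": 0, "z": 0, "roll": 0}, {"gripper": 0, "x": 0.3, "y": 0, "z": 0, "roll": 0}, {"gripper": 0, "x": 0, "y": 0, "z": 0, "roll": 0}])

```text
time_s: 15.22
eef_pos: [0.5841, -0.0381, 0.2861]
eef_rot: [-0.001, 0.793, -0.61, 0.0]
wrist_force: [-0.4, 1.7, 7.1]
opening: 0.152
```

Run:
```python
from h import *
plan(.5612+.0925*.254,.048-.0925*.967,.286,-75.3)
```

```text
ang -75.15 tilt [0.001, 0.001, -1.0] pos [ 0.5841 -0.0381  0.2861] F [-0.4  1.7  7.1] open 0.152 t 15.225
cm in tool axes [0.34 0.03 0.01] roll 0.1
```

>>> move_arm(moves=[{"gripper": 0, "x": 0.2, "y": 0, "z": 0, "roll": 0}, {"gripper": 0, "x": 0.1, "y": 0, "z": 0, "roll": 0}, {"gripper": 0, "x": 0, "y": 0, "z": 0, "roll": 0}])

```text
time_s: 15.6
eef_pos: [0.5847, -0.0402, 0.286]
eef_rot: [-0.001, 0.793, -0.61, -0.0]
wrist_force: [-1.7, 5.9, 7.2]
opening: 0.158
```

>>> move_arm(moves=[{"gripper": 0, "x": 0.1, "y": 0, "z": 0, "roll": 0}, {"gripper": 0, "x": 0.1, "y": 0, "z": 0, "roll": 0}, {"gripper": 0, "x": 0, "y": 0, "z": 0, "roll": 0}])

```text
time_s: 15.98
eef_pos: [0.585, -0.0414, 0.286]
eef_rot: [-0.002, 0.793, -0.61, -0.001]
wrist_force: [-2.8, 8.7, 10.1]
opening: 0.155
```

>>> move_arm(moves=[{"gripper": 0, "x": -0.2, "y": 0, "z": -0.2, "roll": 0}, {"gripper": 0, "x": -0.2, "y": 0, "z": -0.6, "roll": 0}, {"gripper": 0, "x": 0, "y": 0, "z": -2, "roll": 0}, {"gripper": 0, "x": 0, "y": 0, "z": -4, "roll": 0}, {"gripper": 0, "x": 0, "y": 0, "z": -3.5, "roll": 0}])

```text
time_s: 16.6
eef_pos: [0.5838, -0.0396, 0.3892]
eef_rot: [0.001, 0.793, -0.61, 0.0]
wrist_force: [0.9, 0.3, -0.9]
opening: 0.161
```

Run:
```python
from h import *
plan(.4921,-.3007,.3833,-75.14)
a=snap('top','t5')['img']; b=snap('wrist','w5')['img']
e=(.5612+.085*.254,.048-.085*.967,.036); print('expected recess px crop',((np.array(proj('t5',e))-[220,130])*5).round(), (np.array(proj('w5',e))*.625).round())
cv2.imwrite('pics/m5.png',np.vstack([cv2.resize(a[130:190,220:300],(400,300),interpolation=cv2.INTER_CUBIC),cv2.resize(b,(400,250))])[:,:,::-1])
```

```text
ang -75.16 tilt [-0.0, -0.001, -1.0] pos [ 0.5838 -0.0396  0.3892] F [ 0.9  0.3 -0.9] open 0.161 t 16.6
cm in tool axes [22.89 15.55  0.61] roll -0.0
expected recess px crop [387. 323.] [194. 109.]
```

View pics/m5.png

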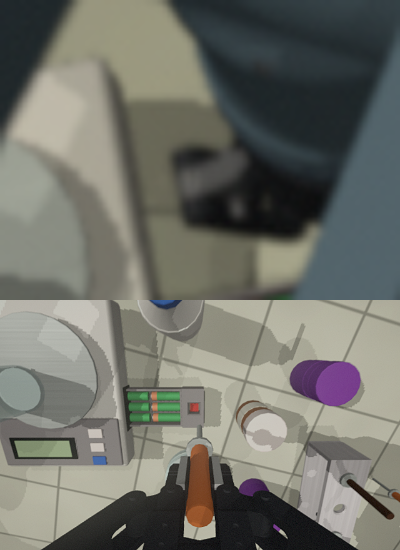

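>>> move_arm(moves=[{"gripper": 0, "x": 2.5, "y": 1.7, "z": 0, "roll": 0}, {"gripper": 0, "x": 4.5, "y": 3, "z": 0, "roll": 0}, {"gripper": 0, "x": 4.5, "y": 3, "z": 0, "roll": 0}, {"gripper": 0, "x": 4.5, "y": 3, "z": 0, "roll": 0}, {"gripper": 0, "x": 4.5, "y": 3, "z": 0, "roll": 0}])

```text
time_s: 17.32
eef_pos: [0.5029, -0.2741, 0.387]
eef_rot: [0.0, 0.793, -0.61, -0.001]
wrist_force: [-0.2, -0.6, -1.5]
opening: 0.162
```

>>> move_arm(moves=[{"gripper": 0, "x": 2.4, "y": 1.85, "z": 0, "roll": 0}, {"gripper": 0, "x": 0, "y": 0, "z": 0, "roll": 0}, {"gripper": 0, "x": 0, "y": 0, "z": 0, "roll": 0}, {"gripper": 0, "x": 0, "y": 0, "z": 0, "roll": 0}, {"gripper": 0, "x": 0, "y": 0, "z": 0, "roll": 0}])

```text
time_s: 17.95
eef_pos: [0.4928, -0.2995, 0.3881]
eef_rot: [-0.0, 0.793, -0.609, -0.0]
wrist_force: [-0.5, -0.3, 1.1]
opening: 0.157
```

Run:
```python
from h import *
plan(.4921,-.3007,.2833,-75.14)
```

```text
ang -75.05 tilt [-0.0, 0.0, -1.0] pos [ 0.4928 -0.2995  0.3881] F [-0.5 -0.3  1.1] open 0.157 t 17.95
cm in tool axes [ 0.1   0.1  10.48] roll 0.1
```

>>> move_arm(moves=[{"gripper": 0, "x": 0.1, "y": 0.1, "z": 1.5, "roll": 0}, {"gripper": 0, "x": 0, "y": 0, "z": 2, "roll": 0}, {"gripper": 0, "x": 0, "y": 0, "z": 2, "roll": 0}, {"gripper": 0, "x": 0, "y": 0, "z": 2, "roll": 0}, {"gripper": 0, "x": 0, "y": 0, "z": 1, "roll": 0}])

```text
time_s: 18.58
eef_pos: [0.4912, -0.3011, 0.301]
eef_rot: [-0.0, 0.793, -0.61, -0.001]
wrist_force: [-0.3, 0.3, -1.2]
opening: 0.156
```

>>> move_arm(moves=[{"gripper": 0, "x": 0, "y": 0, "z": 1, "roll": 0}, {"gripper": 0, "x": 0, "y": 0, "z": 0.5, "roll": 0}, {"gripper": 0, "x": 0, "y": 0, "z": 0, "roll": 0}, {"gripper": 0, "x": 0, "y": 0, "z": 0, "roll": 0}])

```text
time_s: 19.08
eef_pos: [0.4919, -0.3019, 0.2888]
eef_rot: [0.0, 0.793, -0.61, 0.001]
wrist_force: [1.8, -0.6, -1.1]
opening: 0.163
```

Run:
```python
from h import *
plan(.4921,-.3007,.2833,-75.14)
```

```text
ang -75.14 tilt [0.001, -0.001, -1.0] pos [ 0.4919 -0.3019  0.2888] F [ 1.8 -0.6 -1.1] open 0.163 t 19.075
cm in tool axes [-0.11 -0.05  0.55] roll -0.0
```

>>> move_arm(moves=[{"gripper": 0, "x": -0.1, "y": 0, "z": 0.3, "roll": 0}, {"gripper": 0, "x": 0, "y": 0, "z": 0.15, "roll": 0}, {"gripper": 0, "x": 0, "y": 0, "z": 0, "roll": 0}, {"gripper": 0, "x": 0, "y": 0, "z": 0, "roll": 0}])

```text
time_s: 19.58
eef_pos: [0.4914, -0.3007, 0.2837]
eef_rot: [0.0, 0.793, -0.61, -0.0]
wrist_force: [0.2, -0.0, -0.5]
opening: 0.157
```

>>> move_arm(moves=[{"gripper": 0, "x": 0, "y": 0, "z": 0.1, "roll": 0}, {"gripper": 0, "x": 0, "y": 0, "z": 0, "roll": 0}, {"gripper": 0, "x": 0, "y": 0, "z": 0, "roll": 0}])

```text
time_s: 19.95
eef_pos: [0.4915, -0.3008, 0.2833]
eef_rot: [0.0, 0.793, -0.61, 0.0]
wrist_force: [-0.6, 1.4, 6.1]
opening: 0.161
```

Seated (6 N, same height as when grasped). Release and retreat straight up.

>>> move_arm(moves=[{"gripper": 30, "x": 0, "y": 0, "z": 0, "roll": 0}, {"gripper": 50, "x": 0, "y": 0, "z": 0, "roll": 0}, {"gripper": 50, "x": 0, "y": 0, "z": 0, "roll": 0}, {"gripper": 50, "x": 0, "y": 0, "z": -2, "roll": 0}, {"gripper": 50, "x": 0, "y": 0, "z": -4, "roll": 0}])

```text
time_s: 20.58
eef_pos: [0.4908, -0.3002, 0.3412]
eef_rot: [-0.0, 0.793, -0.61, -0.002]
wrist_force: [0.0, -0.6, 1.1]
opening: 0.5
```

>>> move_arm(moves=[{"gripper": 50, "x": 0, "y": 0, "z": -5, "roll": 0}, {"gripper": 50, "x": 2, "y": -2, "z": -3, "roll": 0}, {"gripper": 50, "x": 5, "y": -1, "z": 0, "roll": 0}, {"gripper": 50, "x": 5, "y": 0, "z": 0, "roll": 0}, {"gripper": 50, "x": 0, "y": 0, "z": 0, "roll": 0}])

```text
time_s: 21.2
eef_pos: [0.551, -0.4121, 0.4211]
eef_rot: [0.0, 0.792, -0.611, -0.001]
wrist_force: [-0.2, -0.8, -0.1]
opening: 0.501
```

Run:
```python
from h import *
st()
a=snap('top','t6')['img']; b=snap('scene','s6')['img']
cv2.imwrite('pics/m6.png',np.vstack([cv2.resize(a[100:310,150:450],(420,294)),cv2.resize(b[60:310,150:550],(480,300))[:, :420]])[:,:,::-1])
```

```text
{'time_s': 21.2, 'eef_pos': [0.551, -0.412, 0.421], 'eef_rot': [0.0, 0.792, -0.611, -0.001], 'wrist_force': [-0.158, -0.75, -0.14], 'opening': 0.501, 'q': [-0.814, 0.418, 1.275, -0.001, 1.45, 0.5]}
```

View pics/m6.png

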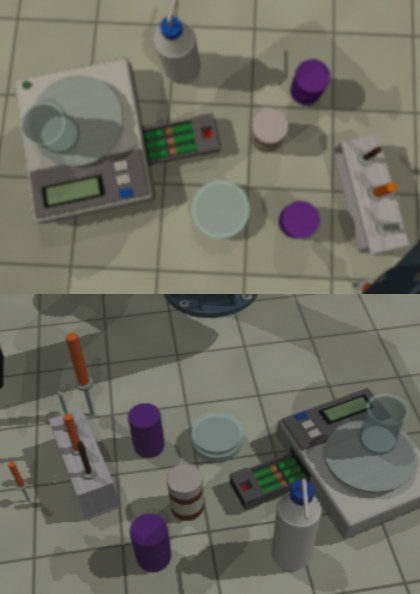

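All is in place: the tray is out, the jar stands clear and upright, the seeker is upright in the middle hole, and the bystanders look unmoved.

```bash
python3 -c "
from h import *
print(ctrl.hand_in())"
```

```text
the job is handed in; nothing more can be done
None
```

The job is done and handed in at about 21 s of the 67 s allowed.

- **Jar:** I moved the amber jar upright about 12 cm along the tray's line, to (0.59, -0.13). That leaves it roughly 5 cm beyond the lip of the fully open tray.
- **Tray:** I took the seeker from the middle hole and pressed the release right down. I held it there for the whole push, until the force rose to about 9 N at the stop. A wrist picture afterwards put the release within about 1 pixel of where it should be with the tray 85 mm out.
- **Seeker:** I put it back in its hole, where it seated at the same height as when I first gripped it.
- **Final check:** The last top and scene pictures show the tray out, the jar and seeker upright, and nothing else visibly moved.

The first wrist picture put the jar 5 to 8 mm off the fixed cameras' position because the arm was still settling. A closer picture cleared that up before I gripped it. No other check failed.

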